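# Swing the specimen boom to the label reader and bring it to rest

## Robot

A 7-joint arm with a two-finger parallel gripper is mounted at the origin on the work surface. World frame = base frame: x ahead of the robot, y to its left, z up, the work surface at z = 0. Lengths are in mm, angles in degrees, forces in N, time in s.
With the tool pointing down it reaches from about 400 to 875 mm from the base axis. Payload 6.5 kg.
Tool frame: the origin (TCP) lies between the finger pads; the fingertips stand 22 mm ahead of it and the grasp point (between the pads) lies 3 mm ahead of it; z points along the fingers, y is the line along which they close (so a half turn about z gives the same grasp; the last joint's range is limited). The gripper opens to 85 mm and grips with 20 to 120 N. Pads are 22 mm wide; open, the fingers measure 114 mm over their backs; the gripper's body (76 mm by 85 mm) begins 54 mm behind the grasp point. The pads swing forward as they close: fully open they stand 13 mm farther back than shut.
Start: joints at [-72.892, 30.733, -0.252, 88.115, 0.149, 61.152, -4.079], TCP at [231.89, 607.221, 253.29] pointing down, gripper open.
Joint ranges: [-154.64, 154.64], [-21.42, 123.67], [-72.66, 72.17], [13.99, 137.28], [-74.86, 254.86], [10.95, 109.41], [-158.01, 158.01]. Speed limits (degrees/s): [136.94, 136.94, 180, 180, 180, 180, 180].

## Interface

Orientations are given as [roll, pitch, yaw] about the fixed x, y, z axes, in that order (R = Rz(yaw) Ry(pitch) Rx(roll)).
In Python, from plant import bot gives the robot as it stands.
- The arm moves only by the tool jog_arm, never from a script. Its argument "series" is a list of rows, each an object of numbers: "claw": the closure, from 0 (fully open) to 1 (shut); "x", "y", "z": the shift along the tool's x, y, z in m; "spin": the turn about the tool's z in rad. A call has 1 to 10 rows; each row is the pose to reach, as a shift and turn from the pose commanded when the call began, along the tool's axes at that moment; what a row does not reach only later rows make up. A row lasts 1/12 s, in which the tool goes at most 41.7 mm and 7.16 degrees, less where a joint would pass 70% of its speed; a pose out of reach is approached as far as the arm can. A call with a gripper value outside its range is refused whole. The fingers move at their own pace and stop on an object; the grip force is fixed at half the most. Time passes only in rows, so rows that repeat a pose let the fingers close. It gives the time, the measured TCP pose, the force, the opening and the grip force at its end, in the units of the state.
- bot.get_state(): the state, without advancing time (a new reading comes with each control period).
- bot.grab_frame(name): name is "scene" or "side" or "wrist"; returns a dict with "color" (400x640x3 uint8, red, green, blue), "fx", "fy", "cx", "cy" (pixels), "k1" (the pictures are not rectified: a ray, as slopes to the right and down, at radius r is drawn at 1 + k1 r^2 times it, then the intrinsics apply), "world_from_camera" (4x4, takes a point from camera to world coordinates); the wrist camera has in their place "tool_from_camera" (4x4, takes a point from camera to tool coordinates, whose origin is the TCP and whose axes are the flange's). Camera axes: x right, y down, z forward; pixel columns grow to the right and rows downward; lengths in mm; the calibration is good to about 2 mm. A picture is of the moment at which its call begins: read the wrist's pose just before it. There is no depth.
- bot.hand_in(): hands the job in; it is judged then, once.
The state is a dict: "time": time; "joint_positions": joint angles; "dq": joint speeds; "joint_efforts": joint torques, N m; "tool_pos": TCP position; "tcp_rot": TCP orientation; "force": force on the tool from outside, world axes, zero at the start; "ft_torque": the same for the moment, N m; "grip_width": opening from 0.0 (shut) to 1.0 (fully open); "grip_force": force on a finger pad.
Only numpy, scipy, OpenCV 4.12 (cv2) and the standard library are available. Lean on these libraries where they do the work, as an engineer would, in place of code of your own. Each camera call takes 0.05 s, during which the arm holds its last target. There are 200 camera calls.

## Task

Take the hand lever of the swing stand and use it to swing the heavy boom round until the closed specimen box stands centred in front of the label reader's window, and bring it to rest there without swinging into the padded guard behind the reading place. The boom hangs on a soft spring coupling and keeps swinging for a long time, so calm it through the lever; handle only the lever, never touch the boom, the box or the reader, and leave the cups and the tube rack alone. The box must stay in front of the window for at least five seconds; in the end let go of the lever, without disturbing it, and leave the box standing still there.

Things in the scene. Friction and masses are not known exactly. Their poses are not given: they have to be found in the camera images.
- base: Fixed swing stand: grey round foot 130 mm across, steel post 52 mm across up to z = 145 mm. Origin: centre of the foot's underside, on the swing axis; x axis: the boom's home direction; z up. The swing axis of lever and boom leans 0.0087 rad from vertical towards the stand's +x, so that the boom's weight draws it back home. Place and yaw vary.
- lever (a joint): Angle of the hand lever about the swing axis, rad, counter-clockwise from above positive, 0 at the start; stops at -0.6 and 2.5. Aluminium arm at z = 50 to 64 mm, along the stand's -x at 0 (away from the boom). Its bearing has 0.25 N m dry friction and 0.5 N m s/rad drag: it stays where it is left, against the spring too.
- lever_grip (a point): Middle of the part to hold of the lever's handle: an upright round black post 30 mm in diameter, from z = 64 mm to z = 145 mm, 130 mm from the swing axis. The point is on the post's axis at z = 120 mm. Grip it from above; it is a sleeve that spins freely on its pin, so the gripper need not turn with the lever.
- boom: Heavy white boom (arm 50 mm wide, z to 205 mm) with a closed box (116 x 106 mm, z = 156 to 242 mm) centred 240 mm from the axis. Origin on the swing axis at table height, x axis along the boom to the box: its yaw minus the stand's is the boom angle, 0 at the start. Turns on the lever's axis, joined to it only by a spring: torque on boom = 0.06 N m/rad x (lever - boom angle).
- boom_mark (a point): Small dark square plate on top of the boom's arm, 130 mm from the axis on the boom's x axis, z = 190 mm. Boom with box, nominal: 3.6 kg, inertia about the axis 0.171 kg m2, weight's return torque 0.060 N m x sin(boom angle); all three vary together, hidden, 0.7 to 1.4 times. Damping only 0.003 N m s/rad. The lever must stay wound ahead of the boom to hold it away from home.
- reader: Fixed label reader, white head on a pillar, 225 mm high. Origin on the swing axis at table height (as the stand's); x axis points to its black window, 350 mm out: the boom must come to rest along it. Its yaw minus the stand's is the boom angle to reach, 0.55 to 0.95 rad. A padded guard stands on its +y side; the box meets it when the boom is 0.32 rad past the window's middle.
- cup_a: Specimen cup with white lid, 66 mm across, 75 mm high, bystander; origin at the underside.
- cup_b: Another such cup, bystander.
- cup_c: Another such cup, bystander.
- rack: Black tube rack 90 x 200 mm with capped tubes, 98 mm high, bystander; origin at the underside.

How it is judged (in metres and radians):
On the way:
1. the boom keeps the box in front of the window for five seconds (within 0.1 rad of the line to the window) (angle between the x axis of boom and the x axis of reader, either way round below 0.1 rad), for 5 s.
At the end, for the whole second after the job is handed in: The boom points at the middle of the reader window within 0.1 rad, turns slower than 0.05 rad/s, and the lever is let go; this keeps for the last second (angle between the x axis of boom and the x axis of reader, either way round below 0.1 rad and angular speed of boom below 0.05 rad/s and contact force between the fingers and lever below 0.5 N); the robot touches nothing.
It fails at once if the boom slams into the guard (more than 0.32 rad past the window) (y of boom_mark in the frame of reader above 0.041 m).
It fails at once if the boom is flung round (faster than 1 rad/s) (angular speed of boom above 1 rad/s).
It fails at once if the robot touches the boom or box (contact force between any of the fingers, the arm and boom above 1 N).
It fails at once if the robot touches the reader (contact force between any of the fingers, the arm and reader above 1 N).
It fails at once if a cup or the tube rack is moved more than 20 mm (distance of any of cup_a, cup_b, cup_c, rack from where it was at the start of the episode above 0.02 m).
It also fails if it takes over 37 s, if anything falls off the work surface, if the arm or the gripper's body presses on something with over 40 N, if the wrist force passes 120 N, or if a joint passes its speed limit or range.

## Working session

There is one attempt and no reset: what is moved stays moved. The work goes in short steps, Python scripts to look and compute and a tool call to move; the robot and the scene stay as the last step left them, time stands still between calls to the robot, and variables do not carry over. Pictures are saved under pics/ and viewed, at most 10 in all, crops included, and the job is handed in when it is done.

Besides the shell and the picture viewer there is one more tool, called by a JSON object that holds its "method" and its "body". jog_arm: Moves the arm, as the interface text tells. Its arguments: {"type":"object","properties":{"series":{"type":"array","items":{"type":"object","properties":{"claw":{"type":"number"},"x":{"type":"number"},"y":{"type":"number"},"z":{"type":"number"},"spin":{"type":"number"}}}}},"required":["series"]}

```bash
mkdir -p pics; ls; python3 - <<'E'
from plant import bot
import cv2,numpy as np
s=bot.get_state();print(s)
for n in("scene","side"):
    f=bot.grab_frame(n);cv2.imwrite(f"pics/{n}0.png",f["color"][:,:,::-1])
    print(n,{k:(np.round(v,4).tolist() if k!="color" else 0) for k,v in f.items()})
E
```

```text
pics
{'time': 0.0, 'joint_positions': array([-72.89048132,  30.77822526,  -0.25569183,  88.17287747,
         0.14720014,  61.15366332,  -4.08001088]), 'dq': array([ 0.03776001, -0.06524816,  0.06475988, -0.0206358 , -0.04333211,
        0.02722263, -0.01669595]), 'joint_efforts': array([ 5.72018780e-04, -5.83418548e+01,  1.04914851e+00, -2.59094578e+01,
        1.24020840e-02,  9.73254384e-03,  6.47434106e-06]), 'tool_pos': array([231.67793543, 606.63977878, 252.38977607]), 'tcp_rot': array([-1.79895687e+02,  5.39947974e-03,  1.59101410e+02]), 'force': array([-0.06811654, -1.25432265,  0.16983308]), 'ft_torque': array([ 0.03571324, -0.02173533, -0.00244178]), 'grip_force': 0.0, 'grip_width': 1.0017281948160623}
scene {'color': 0, 'fx': 477.7195, 'fy': 477.7195, 'cx': 314.9862, 'cy': 195.7612, 'k1': -0.0864, 'world_from_camera': [[-0.719, 0.426, -0.5492, 1220.3614], [0.6947, 0.4163, -0.5866, 695.4951], [-0.0213, -0.8033, -0.5952, 844.9492], [0.0, 0.0, 0.0, 1.0]]}
side {'color': 0, 'fx': 391.0554, 'fy': 391.0554, 'cx': 320.5075, 'cy': 199.6463, 'k1': -0.0203, 'world_from_camera': [[-0.9877, -0.1045, 0.1161, 438.5052], [-0.1554, 0.7306, -0.6649, 671.3702], [-0.0154, -0.6748, -0.7379, 868.8623], [0.0, 0.0, 0.0, 1.0]]}
```

View pics/scene0.png

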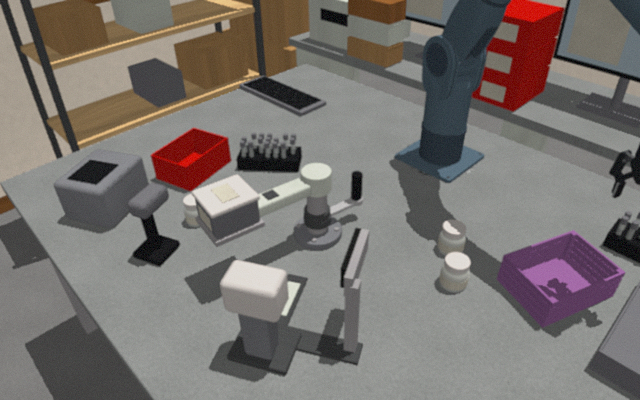

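View pics/side0.png

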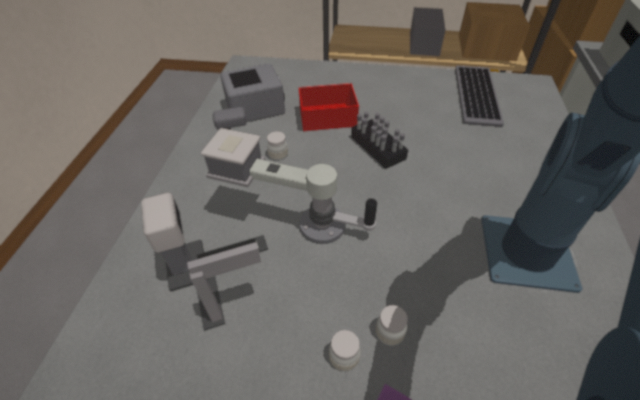

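Scene view: the handle is at (357,185), mark (270,196), hub top (316,170), reader head (255,290), guard (353,285). Side view: handle (371,211), mark (274,169), hub (321,178), reader head (163,222). I'll triangulate these and enlarge the reader.

```bash
cat > h.py <<'E'
import numpy as np,cv2
def ray(f,u,v):
    K=np.array([[f["fx"],0,f["cx"]],[0,f["fy"],f["cy"]],[0,0,1.]])
    p=cv2.undistortPoints(np.array([[[u,v]]],float),K,np.array([f["k1"],0,0,0,0.]))[0,0]
    T=np.array(f["world_from_camera"]);d=T[:3,:3]@[p[0],p[1],1.]
    return T[:3,3],d/np.linalg.norm(d)
def tri(a,pa,b,pb):
    o1,d1=ray(a,*pa);o2,d2=ray(b,*pb)
    t=np.linalg.lstsq(np.c_[d1,-d2],o2-o1,rcond=None)[0]
    p,q=o1+t[0]*d1,o2+t[1]*d2
    return (p+q)/2,np.linalg.norm(p-q)
def plane(f,p,z):
    o,d=ray(f,*p);return o+d*(z-o[2])/d[2]
def dark(f,x0,y0,x1,y1,th):
    g=f["color"][y0:y1,x0:x1].max(2);m=(g<th).astype(np.uint8)
    n,l,s,c=cv2.connectedComponentsWithStats(m);i=1+np.argmax(s[1:,4])
    return c[i]+[x0,y0],s[i]+[x0,y0,0,0,0]
E
python3 - <<'E'
from plant import bot
from h import *
A=bot.grab_frame("scene");B=bot.grab_frame("side")
for n,a,b in(("grip",(345,165,368,202,45),(360,195,382,226,45)),("mark",(258,184,282,206,90),(264,160,284,178,90))):
    ca,sa=dark(A,*a);cb,sb=dark(B,*b);print(n,ca,sa,cb,sb,tri(A,ca,B,cb))
for n,a,b in(("hub",(316,170),(321,174)),):print(n,tri(A,a,B,b))
a=cv2.resize(A["color"][240:380,210:310],None,fx=4,fy=4,interpolation=2)[:, :,::-1]
b=cv2.resize(B["color"][180:320,130:230],None,fx=4,fy=4,interpolation=2)[:,:,::-1]
cv2.imwrite("pics/c1.png",np.hstack([a,b]))
E
```

```text
grip [356.13924051 185.51476793] [352 172  10  28 237] [369.83157895 211.95263158] [365 200  11  24 190] (array([426.62795694,   8.7644412 , 104.00820292]), np.float64(3.2791467157023364))
mark [269.95454545 194.51515152] [263 191  15   8  66] [272.9122807  167.84210526] [268 165  11   7  57] (array([683.17219473, -32.67661398, 187.50088373]), np.float64(2.2350477843946557))
hub (array([554.88523375,  -9.84728892, 205.14290034]), np.float64(1.4076856248269205))
```

View pics/c1.png

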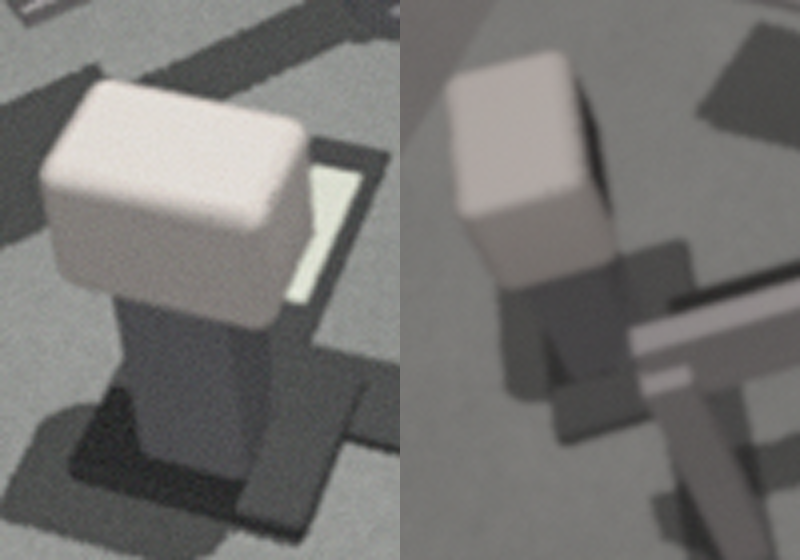

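The crop shows the reader head's top face with four clear corners in both views. In the full scene image they are (235,261), (286,271), (276,296) and (220,285). In the side image they are (171,194), (177,226), (145,234) and (142,201). The dark window is on the right side face in the side view.

```bash
python3 - <<'E'
from plant import bot
from h import *
A=bot.grab_frame("scene");B=bot.grab_frame("side")
pa=[(235,261.2),(286.2,271.2),(276.2,296.2),(220.5,285)];pb=[(171.2,193.7),(177,226.2),(145.5,233.7),(142.5,201.2)]
C=np.array([tri(A,a,B,b)[0] for a,b in zip(pa,pb)]);print(C.round(0))
ax=np.array([554.9,-12]);gr=np.array([426.6,8.8]);bm=np.array([683.2,-32.7])
by=np.arctan2(*(bm-gr)[::-1]);d=C.mean(0)[:2]-ax;ry=np.arctan2(d[1],d[0])
print("boom yaw",by,"reader yaw by centre",ry,np.hypot(*d))
for P in([plane(A,p,225) for p in pa],[plane(B,p,225) for p in pb]):
    P=np.array(P);q=P.mean(0)[:2]-ax;print(P[:,:2].round(0).tolist(),np.arctan2(q[1],q[0]),np.hypot(*q))
n=(C[3]-C[0]+C[2]-C[1]);print("normal yaw",np.arctan2(n[1],n[0]),"target",ry-by)
# grip by planes
for f,t in((A,(356.5,174)),(B,(370.5,202))):print("grip top",plane(f,t,145))
s=bot.get_state();print(s["time"],s["tool_pos"],s["tcp_rot"])
E
```

```text
[[888. 114. 214.]
 [836. 202. 213.]
 [891. 237. 219.]
 [944. 146. 215.]]
boom yaw -0.16034193434473676 reader yaw by centre 0.508412696420487 383.2805924647988
[[894.0, 125.0], [844.0, 212.0], [895.0, 244.0], [948.0, 155.0]] 0.5228636529727048 392.6867603909184
[[881.0, 121.0], [829.0, 210.0], [888.0, 238.0], [936.0, 153.0]] 0.5299608897805952 380.9718069909611
normal yaw 0.5462363136456033 target 0.6687546307652238
grip top [432.16897335  14.6448405  145.        ]
grip top [427.99721852   9.35730873 145.        ]
0.3 [231.84600011 607.04042359 253.00454577] [-1.79968587e+02  3.78267612e-03  1.59098973e+02]
```

Checks pass: grip to mark is 260 mm as expected, putting the axis near (555,-12). The target boom angle is about 0.68 rad. Moving to above the handle.

{"method": "jog_arm", "body": {"series": [{"x":-0.026,"y":-0.032,"z":0,"claw":0},{"x":-0.052,"y":-0.064},{"x":-0.078,"y":-0.096},{"x":-0.104,"y":-0.128},{"x":-0.13,"y":-0.16},{"x":-0.156,"y":-0.192},{"x":-0.182,"y":-0.224},{"x":-0.208,"y":-0.256},{"x":-0.234,"y":-0.288},{"x":-0.26,"y":-0.32}]}}

```text
$.series[0]: bad value
```

{"method": "jog_arm", "body": {"series": [{"x":-0.026,"y":-0.032,"z":0,"claw":0},{"x":-0.052,"y":-0.064},{"x":-0.078,"y":-0.096},{"x":-0.104,"y":-0.128},{"x":-0.13,"y":-0.16},{"x":-0.136,"y":-0.169},{"x":-0.136,"y":-0.169}]}}

```text
$.series[0]: bad value
```

```bash
python3 - <<'E'
from plant import bot
from h import *
s=bot.get_state();print(s["time"],s["tool_pos"],s["tcp_rot"],s["grip_width"])
W=bot.grab_frame("wrist");B=bot.grab_frame("side");A=bot.grab_frame("scene")
from scipy.spatial.transform import Rotation as R
T=np.eye(4);T[:3,:3]=R.from_euler("xyz",s["tcp_rot"],degrees=True).as_matrix();T[:3,3]=s["tool_pos"]
W["world_from_camera"]=T@np.array(W["tool_from_camera"])
np.set_printoptions(precision=1,suppress=True);print(W["world_from_camera"][:3])
cv2.imwrite("pics/w1.png",np.hstack([W["color"],B["color"]])[:,:,::-1][::1,::1] if 0 else cv2.resize(np.vstack([np.hstack([W["color"],B["color"]])]),(800,250))[:,:,::-1])
E
```

```text
0.3 [231.84600011 607.04042359 253.00454577] [-1.79968587e+02  3.78267612e-03  1.59098973e+02] 1.002444983485631
[[  0.4   0.9   0.3 167.7]
 [  0.9  -0.3  -0.1 632.2]
 [ -0.    0.3  -1.  373.4]]
```

View pics/w1.png

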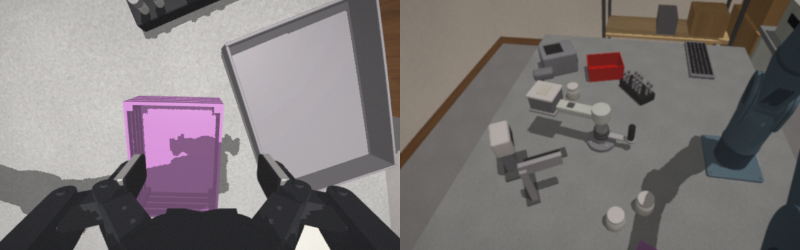

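The arm has not moved: the wrist view still shows the start tray, because both calls were refused. Each row probably needs all its fields, so I'll fill them in.

{"method": "jog_arm", "body": {"series": [{"x":-0.026,"y":-0.032,"z":0,"spin":0,"claw":0},{"x":-0.052,"y":-0.064,"z":0,"spin":0,"claw":0},{"x":-0.078,"y":-0.096,"z":0,"spin":0,"claw":0},{"x":-0.104,"y":-0.128,"z":0,"spin":0,"claw":0},{"x":-0.13,"y":-0.16,"z":0,"spin":0,"claw":0},{"x":-0.156,"y":-0.192,"z":0,"spin":0,"claw":0},{"x":-0.182,"y":-0.224,"z":0,"spin":0,"claw":0},{"x":-0.208,"y":-0.256,"z":0,"spin":0,"claw":0},{"x":-0.234,"y":-0.288,"z":0,"spin":0,"claw":0},{"x":-0.26,"y":-0.32,"z":0,"spin":0,"claw":0}]}}

```text
time: 1.28
tool_pos: [360.9, 213.7, 253.6]
tcp_rot: [179.9, 0.0, 159.1]
force: [1.9, -0.2, 0.5]
grip_width: 1.002
grip_force: 0.0
```

{"method": "jog_arm", "body": {"series": [{"x":-0.026,"y":-0.032,"z":0,"spin":0,"claw":0},{"x":-0.052,"y":-0.064,"z":0,"spin":0,"claw":0},{"x":-0.078,"y":-0.096,"z":0,"spin":0,"claw":0},{"x":-0.104,"y":-0.128,"z":0,"spin":0,"claw":0},{"x":-0.13,"y":-0.16,"z":0,"spin":0,"claw":0},{"x":-0.136,"y":-0.169,"z":0,"spin":0,"claw":0},{"x":-0.136,"y":-0.169,"z":0,"spin":0,"claw":0}]}}

```text
time: 1.87
tool_pos: [428.1, 5.5, 253.7]
tcp_rot: [-180.0, 0.1, 158.7]
force: [-0.0, 1.1, -0.3]
grip_width: 1.003
grip_force: 0.0
```

```bash
python3 - <<'E'
from plant import bot
from h import *
s=bot.get_state();print(s["time"],s["tool_pos"],s["tcp_rot"],s["grip_width"])
W=bot.grab_frame("wrist");B=bot.grab_frame("side")
from scipy.spatial.transform import Rotation as R
T=np.eye(4);T[:3,:3]=R.from_euler("xyz",s["tcp_rot"],degrees=True).as_matrix();T[:3,3]=s["tool_pos"]
W["world_from_camera"]=T@np.array(W["tool_from_camera"])
np.set_printoptions(precision=2,suppress=True)
# where the measured post top should be drawn
M=np.linalg.inv(W["world_from_camera"])
for z in(145,64):
    p=M@[427,9,z,1];x,y=p[:2]/p[2];k=1+W["k1"]*(x*x+y*y);print(z,W["fx"]*x*k+W["cx"],W["fy"]*y*k+W["cy"])
c,st=dark(B,264,160,284,178,90);P=plane(B,c,190);print("mark side",c,P,np.arctan2(P[1]+12,P[0]-554.9))
cv2.imwrite("pics/w2.png",cv2.resize(np.hstack([W["color"],B["color"]]),(800,250))[:,:,::-1])
E
```

```text
1.8667 [428.13016714   5.47924829 253.6692072 ] [-1.79977928e+02  8.43695407e-02  1.58714404e+02] 1.0032047917323716
145 325.43247072461287 202.13833914334273
64 324.7103145293824 180.7014387955027
mark side [272.96 167.85] [682.47 -31.67 190.  ] -0.15297576623988413
```

View pics/w2.png

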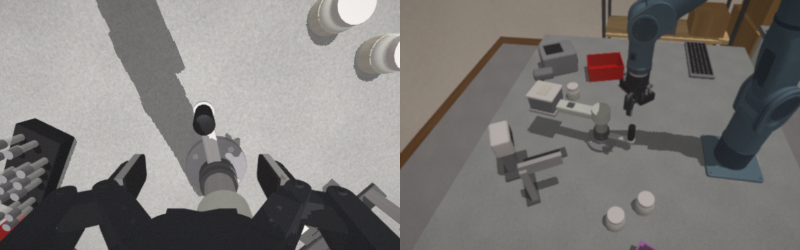

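The wrist view puts the post top at about (327,201); the prediction was (325,202), so the position holds. Descending and closing.

{"method": "jog_arm", "body": {"series": [{"x":0,"y":0,"z":0.04,"spin":0,"claw":0},{"x":0,"y":0,"z":0.08,"spin":0,"claw":0},{"x":0,"y":0,"z":0.115,"spin":0,"claw":0.2},{"x":0,"y":0,"z":0.126,"spin":0,"claw":0.5},{"x":0,"y":0,"z":0.126,"spin":0,"claw":1},{"x":0,"y":0,"z":0.126,"spin":0,"claw":1},{"x":0,"y":0,"z":0.126,"spin":0,"claw":1},{"x":0,"y":0,"z":0.126,"spin":0,"claw":1}]}}

```text
time: 2.63
tool_pos: [427.8, 10.0, 128.3]
tcp_rot: [179.9, 0.1, 159.2]
force: [-0.8, 1.6, -1.6]
grip_width: 0.337
grip_force: 59.5
```

```bash
cat > lev.py <<'E'
import numpy as np
a0=np.pi-0.1627;r=129.6;ps=np.radians(159.1)
X=np.array([np.cos(ps),np.sin(ps)]);Y=np.array([np.sin(ps),-np.cos(ps)])
P=lambda L:r*np.array([np.cos(a0+L),np.sin(a0+L)])
def rows(L0,Ls):
    for L in Ls:
        d=P(L)-P(L0);print(f"{L:.2f}: x {d@X/1000:.4f} y {d@Y/1000:.4f}")
E
cat > meas.py <<'E'
from plant import bot
from h import *
AX=np.array([554.9,-12])
def boom(yaw0,show=0,ax=AX):
    "boom angle from the mark, side camera, near predicted angle"
    t=bot.get_state()["time"];B=bot.grab_frame("side");T=np.linalg.inv(B["world_from_camera"])
    w=yaw0-0.157;p=T@[ax[0]+130*np.cos(w),ax[1]+130*np.sin(w),190,1];x,y=p[:2]/p[2];k=1+B["k1"]*(x*x+y*y)
    u,v=int(B["fx"]*x*k+B["cx"]),int(B["fy"]*y*k+B["cy"])
    if show: cv2.imwrite(show,cv2.resize(B["color"],(640,400))[:,:,::-1])
    g=B["color"][v-30:v+31,u-30:u+31].max(2);m=(g<95).astype(np.uint8)
    n,l,s,c=cv2.connectedComponentsWithStats(m)
    out=[]
    for i in range(1,n):
        if 25<s[i,4]<110:
            q=plane(B,c[i]+[u-30,v-30],190)[:2]-ax;rr=np.hypot(*q)
            if abs(rr-130)<12: out.append((round(np.arctan2(q[1],q[0])+0.157,4),round(rr,1),int(s[i,4])))
    print("t",round(t,3),"boom",out);return t,out
E
python3 - <<'E'
from meas import boom
from lev import *
boom(0.0);rows(0,np.arange(1,11)*.08)
E
```

```text
t 2.633 boom [(np.float64(0.0039), np.float64(129.1), 59)]
0.08: x -0.0025 y -0.0101
0.16: x -0.0058 y -0.0199
0.24: x -0.0098 y -0.0294
0.32: x -0.0146 y -0.0386
0.40: x -0.0202 y -0.0474
0.48: x -0.0264 y -0.0557
0.56: x -0.0332 y -0.0635
0.64: x -0.0407 y -0.0707
0.72: x -0.0487 y -0.0773
0.80: x -0.0572 y -0.0832
```

{"method": "jog_arm", "body": {"series": [{"x":-0.0025,"y":-0.0101,"z":0,"spin":0,"claw":1},{"x":-0.0058,"y":-0.0199,"z":0,"spin":0,"claw":1},{"x":-0.0098,"y":-0.0294,"z":0,"spin":0,"claw":1},{"x":-0.0146,"y":-0.0386,"z":0,"spin":0,"claw":1},{"x":-0.0202,"y":-0.0474,"z":0,"spin":0,"claw":1},{"x":-0.0264,"y":-0.0557,"z":0,"spin":0,"claw":1},{"x":-0.0332,"y":-0.0635,"z":0,"spin":0,"claw":1},{"x":-0.0407,"y":-0.0707,"z":0,"spin":0,"claw":1},{"x":-0.0487,"y":-0.0773,"z":0,"spin":0,"claw":1},{"x":-0.0572,"y":-0.0832,"z":0,"spin":0,"claw":1}]}}

```text
time: 3.52
tool_pos: [450.5, -88.0, 127.9]
tcp_rot: [179.9, -0.1, 159.1]
force: [-3.0, 4.6, 1.8]
grip_width: 0.338
grip_force: 60.0
```

```bash
python3 - <<'E'
from meas import *
boom(0.1,"pics/s3.png");print(bot.get_state()["tool_pos"],bot.get_state()["force"])
E
```

```text
t 3.517 boom [(np.float64(0.0284), np.float64(129.5), 63)]
[452.1847264  -90.21605398 128.07699755] [ 0.3875751  -0.04762857 -8.38484316]
```

{"method": "jog_arm", "body": {"series": [{"x":0,"y":0,"z":0,"spin":0,"claw":1},{"x":0,"y":0,"z":0,"spin":0,"claw":1},{"x":0,"y":0,"z":0,"spin":0,"claw":1},{"x":0,"y":0,"z":0,"spin":0,"claw":1},{"x":0,"y":0,"z":0,"spin":0,"claw":1},{"x":0,"y":0,"z":0,"spin":0,"claw":1}]}}

```text
time: 4.07
tool_pos: [451.4, -89.2, 127.8]
tcp_rot: [180.0, 0.1, 159.1]
force: [-2.2, -2.8, 6.2]
grip_width: 0.337
grip_force: 61.5
```

```bash
python3 - <<'E'
from meas import *
boom(0.25)
E
```

```text
t 4.067 boom [(np.float64(0.115), np.float64(129.2), 62)]
```

{"method": "jog_arm", "body": {"series": [{"x":0,"y":0,"z":0,"spin":0,"claw":1},{"x":0,"y":0,"z":0,"spin":0,"claw":1},{"x":0,"y":0,"z":0,"spin":0,"claw":1},{"x":0,"y":0,"z":0,"spin":0,"claw":1},{"x":0,"y":0,"z":0,"spin":0,"claw":1},{"x":0,"y":0,"z":0,"spin":0,"claw":1}]}}

```text
time: 4.62
tool_pos: [451.5, -89.1, 127.9]
tcp_rot: [180.0, 0.1, 159.1]
force: [-1.1, -2.6, 7.3]
grip_width: 0.334
grip_force: 61.5
```

```bash
python3 - <<'E'
from meas import *
boom(0.35,"pics/s4.png")
E
```

```text
t 4.617 boom [(np.float64(0.2439), np.float64(129.4), 64)]
```

```bash
cat > fit.py <<'E'
import numpy as np
from scipy.integrate import solve_ivp
from scipy.optimize import least_squares
TG=0.68
Lk=[(0,0),(2.683,0),(3.517,0.8)]
D=[(2.633,.0039),(3.517,.0284),(4.067,.115),(4.617,.2439)]
def sim(m,Lk,te,t0=2.6,s0=(0,0)):
    tk,lk=np.array(Lk).T;L=lambda t:np.interp(t-0.02,tk,lk)
    f=lambda t,s:[s[1],(.06*(L(t)-s[0])-.06*m*np.sin(s[0])-.003*s[1])/(.171*m)]
    return solve_ivp(f,(t0,max(te)),s0,t_eval=te,max_step=.05,rtol=1e-6).y
def fit(Lk,D):
    D=np.array(D);F=lambda p:np.r_[(sim(p[0],Lk,D[:,0])[0]+p[1]-D[:,1])/.004,(p[0]-1)/.4,p[1]/.006]
    q=least_squares(F,[1,0]);c=np.linalg.inv(q.jac.T@q.jac)
    print("m,off",q.x,"sd",np.sqrt(np.diag(c)),"res",(q.fun[:len(D)]*.004).round(4));return q.x
def hold(m,th=None):
    th=TG if th is None else th;return th+m*np.sin(th)
E
python3 - <<'E'
from fit import *
m,o=fit(Lk,D);print("hold L",hold(m))
tn=4.667
for s in sim(m,Lk,np.arange(4.667,8,.4)).T:print(s.round(3),end=" ")
F=lambda p:(lambda s:[s[0]-TG,s[1]])(sim(m,Lk+[(tn,.8),(tn+.42,p[0]),(tn+p[1],p[0]),(tn+p[1]+.42,hold(m))],[tn+p[1]+.42])[:,-1])
q=least_squares(F,[.7,2.5]);print("\nA,T1",q.x,q.cost)
E
```

```text
m,off [1.15141244 0.00339524] sd [0.02504164 0.00257048] res [-0.0005  0.0006 -0.0031  0.0014]
hold L 1.4040001074223627
[0.256 0.277] [0.371 0.292] [0.485 0.277] [0.589 0.236] [0.671 0.172] [0.724 0.093] [0.744 0.006] [ 0.729 -0.081] [ 0.68 -0.16] 
A,T1 [0.67511424 1.97484391] 7.202175917439334e-22
```

```bash
python3 -c "
from lev import *
rows(.8,[.77,.74,.71,.69,.68])"
```

```text
0.77: x 0.0032 y 0.0021
0.74: x 0.0064 y 0.0044
0.71: x 0.0095 y 0.0067
0.69: x 0.0116 y 0.0083
0.68: x 0.0126 y 0.0091
```

{"method": "jog_arm", "body": {"series": [{"x":0.0032,"y":0.0021,"z":0,"spin":0,"claw":1},{"x":0.0064,"y":0.0044,"z":0,"spin":0,"claw":1},{"x":0.0095,"y":0.0067,"z":0,"spin":0,"claw":1},{"x":0.0116,"y":0.0083,"z":0,"spin":0,"claw":1},{"x":0.0126,"y":0.0091,"z":0,"spin":0,"claw":1},{"x":0.0126,"y":0.0091,"z":0,"spin":0,"claw":1}]}}

```text
time: 5.17
tool_pos: [442.8, -75.7, 127.9]
tcp_rot: [180.0, 0.0, 159.1]
force: [-2.2, -1.3, 10.1]
grip_width: 0.337
grip_force: 62.1
```

```bash
python3 - <<'E'
from meas import *
boom(0.4)
E
```

```text
t 5.167 boom [(np.float64(0.4015), np.float64(129.9), 70)]
```

{"method": "jog_arm", "body": {"series": [{"x":0,"y":0,"z":0,"spin":0,"claw":1},{"x":0,"y":0,"z":0,"spin":0,"claw":1},{"x":0,"y":0,"z":0,"spin":0,"claw":1},{"x":0,"y":0,"z":0,"spin":0,"claw":1},{"x":0,"y":0,"z":0,"spin":0,"claw":1},{"x":0,"y":0,"z":0,"spin":0,"claw":1}]}}

```text
time: 5.72
tool_pos: [442.7, -75.7, 127.9]
tcp_rot: [180.0, 0.0, 159.1]
force: [-2.3, -1.8, 11.0]
grip_width: 0.338
grip_force: 62.2
```

```bash
python3 - <<'E'
from meas import *
t2,b=boom(0.55)
print(t2)
E
```

```text
t 5.717 boom [(np.float64(0.5363), np.float64(129.7), 70), (np.float64(1.4496), np.float64(131.5), 27)]
5.7167
```

```bash
cat >> fit.py <<'E'
Lk+=[(4.667,.8),(4.917,.71),(5.083,.68)]
D+=[(5.167,.4015),(5.717,.5363)]
E
python3 - <<'E'
from fit import *
from lev import rows
m,o=fit(Lk,D);H=hold(m);print("hold L",H)
tn=5.767;print(sim(m,Lk,np.arange(tn,7.5,.25)).round(3).T.tolist())
F=lambda p:(lambda s:[s[0]-TG,s[1]])(sim(m,Lk+[(tn,.68),(tn+.25,p[0]),(tn+p[1],p[0]),(tn+p[1]+.58,H)],[tn+p[1]+.58])[:,-1])
q=least_squares(F,[.7,.7]);print("A,T1",q.x,q.cost)
rows(.68,.68+(round(H,2)-.68)*np.arange(1,8)/7)
E
```

```text
m,off [1.16197107 0.00406919] sd [0.01136399 0.00232319] res [ 0.0002  0.0011 -0.0033  0.0001 -0.0027  0.0029]
hold L 1.4106393043609982
[[0.546, 0.218], [0.596, 0.177], [0.634, 0.131], [0.661, 0.08], [0.674, 0.026], [0.674, -0.028], [0.66, -0.081]]
A,T1 [0.68866936 0.82121904] 5.415269369498284e-18
0.78: x -0.0109 y -0.0080
0.89: x -0.0225 y -0.0149
0.99: x -0.0348 y -0.0205
1.10: x -0.0476 y -0.0248
1.20: x -0.0608 y -0.0277
1.31: x -0.0742 y -0.0293
1.41: x -0.0877 y -0.0294
```

{"method": "jog_arm", "body": {"series": [{"x":0,"y":0,"z":0,"spin":0,"claw":1},{"x":0,"y":0,"z":0,"spin":0,"claw":1},{"x":0,"y":0,"z":0,"spin":0,"claw":1},{"x":0,"y":0,"z":0,"spin":0,"claw":1},{"x":0,"y":0,"z":0,"spin":0,"claw":1},{"x":0,"y":0,"z":0,"spin":0,"claw":1},{"x":0,"y":0,"z":0,"spin":0,"claw":1},{"x":0,"y":0,"z":0,"spin":0,"claw":1},{"x":0,"y":0,"z":0,"spin":0,"claw":1},{"x":0,"y":0,"z":0,"spin":0,"claw":1}]}}

```text
time: 6.6
tool_pos: [442.8, -75.6, 127.9]
tcp_rot: [180.0, 0.0, 159.1]
force: [-2.2, -2.3, 11.0]
grip_width: 0.34
grip_force: 62.2
```

{"method": "jog_arm", "body": {"series": [{"x":-0.0109,"y":-0.008,"z":0,"spin":0,"claw":1},{"x":-0.0225,"y":-0.0149,"z":0,"spin":0,"claw":1},{"x":-0.0348,"y":-0.0205,"z":0,"spin":0,"claw":1},{"x":-0.0476,"y":-0.0248,"z":0,"spin":0,"claw":1},{"x":-0.0608,"y":-0.0277,"z":0,"spin":0,"claw":1},{"x":-0.0742,"y":-0.0293,"z":0,"spin":0,"claw":1},{"x":-0.0877,"y":-0.0294,"z":0,"spin":0,"claw":1}]}}

```text
time: 7.18
tool_pos: [512.1, -134.5, 127.3]
tcp_rot: [-180.0, -0.3, 159.1]
force: [-7.5, -0.1, 9.1]
grip_width: 0.334
grip_force: 62.1
```

```bash
python3 - <<'E'
from meas import *
boom(0.68,"pics/s5.png")
E
```

```text
t 7.183 boom [(np.float64(0.6606), np.float64(129.3), 71)]
```

{"method": "jog_arm", "body": {"series": [{"x":0,"y":0,"z":0,"spin":0,"claw":1},{"x":0,"y":0,"z":0,"spin":0,"claw":1},{"x":0,"y":0,"z":0,"spin":0,"claw":1},{"x":0,"y":0,"z":0,"spin":0,"claw":1},{"x":0,"y":0,"z":0,"spin":0,"claw":1},{"x":0,"y":0,"z":0,"spin":0,"claw":1},{"x":0,"y":0,"z":0,"spin":0,"claw":1},{"x":0,"y":0,"z":0,"spin":0,"claw":1},{"x":0,"y":0,"z":0,"spin":0,"claw":1},{"x":0,"y":0,"z":0,"spin":0,"claw":1}]}}

```text
time: 8.07
tool_pos: [513.5, -135.0, 127.4]
tcp_rot: [-180.0, 0.0, 159.1]
force: [0.7, -5.6, 1.5]
grip_width: 0.333
grip_force: 61.3
```

```bash
python3 - <<'E'
from meas import *
boom(0.68)
A=bot.grab_frame("scene");B=bot.grab_frame("side")
a=cv2.resize(A["color"][140:380,190:390],(400,480));b=cv2.resize(B["color"][100:340,120:320],(400,480))
cv2.imwrite("pics/c6.png",np.hstack([a,b])[:,:,::-1])
E
```

```text
t 8.067 boom [(np.float64(0.6551), np.float64(129.7), 72)]
```

View pics/c6.png

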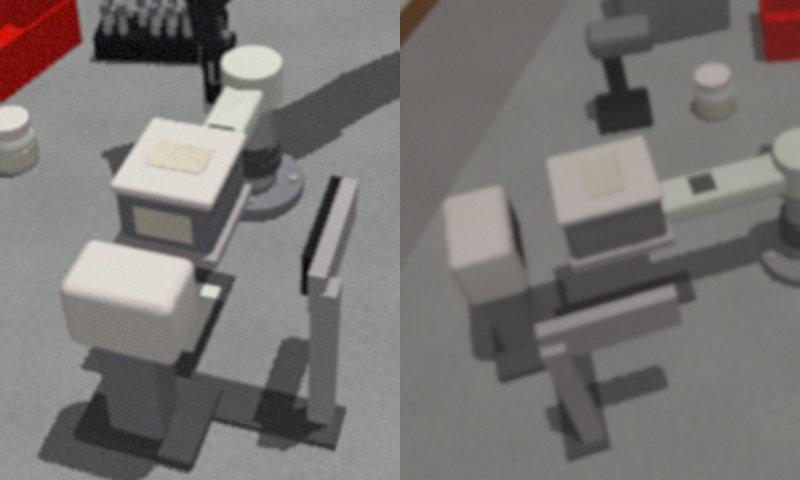

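The box now stands in front of the reader head, well clear of the guard, and is nearly at rest at about 0.66 rad. I'll refit and correct the small residual.

```bash
cat >> fit.py <<'E'
Lk+=[(6.6,.68),(7.183,1.41)]
D+=[(7.183,.6606),(8.067,.6551)]
E
python3 - <<'E'
from fit import *
m,o=fit(Lk,D);print("hold",hold(m),hold(m,.685))
for s in sim(m,Lk,np.arange(8.217,20,.6)).T:print((s+[o,0]).round(3).tolist(),end=" ")
E
```

```text
m,off [1.18067636 0.00200896] sd [0.01095754 0.00227061] res [-0.0019 -0.0014 -0.0071 -0.0055 -0.0103 -0.0059  0.0136  0.0176]
hold 1.4224010615476934 1.4319820710805873
[0.673, -0.001] [0.672, 0.0] [0.673, 0.001] [0.674, 0.002] [0.675, 0.002] [0.677, 0.002] [0.678, 0.002] [0.679, 0.001] [0.679, -0.0] [0.678, -0.001] [0.677, -0.002] [0.676, -0.002] [0.674, -0.002] [0.673, -0.002] [0.673, -0.001] [0.673, 0.0] [0.673, 0.001] [0.674, 0.002] [0.675, 0.002] [0.677, 0.002]
```

{"method": "jog_arm", "body": {"series": [{"x":0,"y":0,"z":0,"spin":0,"claw":1},{"x":0,"y":0,"z":0,"spin":0,"claw":1},{"x":0,"y":0,"z":0,"spin":0,"claw":1},{"x":0,"y":0,"z":0,"spin":0,"claw":1},{"x":0,"y":0,"z":0,"spin":0,"claw":1},{"x":0,"y":0,"z":0,"spin":0,"claw":1},{"x":0,"y":0,"z":0,"spin":0,"claw":1},{"x":0,"y":0,"z":0,"spin":0,"claw":1},{"x":0,"y":0,"z":0,"spin":0,"claw":1},{"x":0,"y":0,"z":0,"spin":0,"claw":1}]}}

```text
time: 9.05
tool_pos: [513.5, -135.0, 127.4]
tcp_rot: [-180.0, 0.0, 159.1]
force: [-0.4, -5.3, 0.9]
grip_width: 0.335
grip_force: 61.3
```

```bash
python3 - <<'E'
from meas import *
boom(0.68)
E
```

```text
t 9.05 boom [(np.float64(0.6551), np.float64(129.7), 72)]
```

{"method": "jog_arm", "body": {"series": [{"x":0,"y":0,"z":0,"spin":0,"claw":1},{"x":0,"y":0,"z":0,"spin":0,"claw":1},{"x":0,"y":0,"z":0,"spin":0,"claw":1},{"x":0,"y":0,"z":0,"spin":0,"claw":1},{"x":0,"y":0,"z":0,"spin":0,"claw":1},{"x":0,"y":0,"z":0,"spin":0,"claw":1},{"x":0,"y":0,"z":0,"spin":0,"claw":1},{"x":0,"y":0,"z":0,"spin":0,"claw":1},{"x":0,"y":0,"z":0,"spin":0,"claw":1},{"x":0,"y":0,"z":0,"spin":0,"claw":1}]}}

```text
time: 9.93
tool_pos: [513.5, -134.9, 127.4]
tcp_rot: [-180.0, 0.0, 159.1]
force: [-1.1, -4.5, 1.0]
grip_width: 0.339
grip_force: 61.3
```

```bash
python3 - <<'E'
from meas import *
boom(0.68)
E
```

```text
t 9.933 boom [(np.float64(0.6606), np.float64(129.3), 73)]
```

The boom is at rest at 0.66 rad, within tolerance of the target. Releasing the lever with a partial opening, then lifting straight up.

{"method": "jog_arm", "body": {"series": [{"x":0,"y":0,"z":0,"spin":0,"claw":0.5},{"x":0,"y":0,"z":0,"spin":0,"claw":0.35},{"x":0,"y":0,"z":0,"spin":0,"claw":0.3},{"x":0,"y":0,"z":0,"spin":0,"claw":0.3},{"x":0,"y":0,"z":0,"spin":0,"claw":0.3},{"x":0,"y":0,"z":0,"spin":0,"claw":0.3}]}}

```text
time: 10.48
tool_pos: [514.1, -134.4, 127.2]
tcp_rot: [180.0, -0.0, 159.1]
force: [0.2, 0.2, -0.2]
grip_width: 0.703
grip_force: 0.0
```

{"method": "jog_arm", "body": {"series": [{"x":0,"y":0,"z":-0.01,"spin":0,"claw":0.3},{"x":0,"y":0,"z":-0.03,"spin":0,"claw":0.3},{"x":0,"y":0,"z":-0.05,"spin":0,"claw":0.3},{"x":0,"y":0,"z":-0.075,"spin":0,"claw":0.3},{"x":0,"y":0,"z":-0.1,"spin":0,"claw":0.3},{"x":0,"y":0,"z":-0.12,"spin":0,"claw":0.3},{"x":0,"y":0,"z":-0.13,"spin":0,"claw":0.3},{"x":0,"y":0,"z":-0.13,"spin":0,"claw":0.3},{"x":0,"y":0,"z":-0.13,"spin":0,"claw":0.3},{"x":0,"y":0,"z":-0.13,"spin":0,"claw":0.3}]}}

```text
time: 11.32
tool_pos: [513.3, -134.5, 256.1]
tcp_rot: [-180.0, -0.1, 159.1]
force: [-0.1, 0.7, -0.4]
grip_width: 0.697
grip_force: 0.0
```

```bash
python3 - <<'E'
from meas import *
boom(0.66)
E
```

```text
t 11.317 boom [(np.float64(0.6718), np.float64(129.2), 74), (np.float64(1.4461), np.float64(140.9), 88)]
```

{"method": "jog_arm", "body": {"series": [{"x":0,"y":0,"z":0,"spin":0,"claw":0.3},{"x":0,"y":0,"z":0,"spin":0,"claw":0.3},{"x":0,"y":0,"z":0,"spin":0,"claw":0.3},{"x":0,"y":0,"z":0,"spin":0,"claw":0.3},{"x":0,"y":0,"z":0,"spin":0,"claw":0.3},{"x":0,"y":0,"z":0,"spin":0,"claw":0.3},{"x":0,"y":0,"z":0,"spin":0,"claw":0.3},{"x":0,"y":0,"z":0,"spin":0,"claw":0.3},{"x":0,"y":0,"z":0,"spin":0,"claw":0.3},{"x":0,"y":0,"z":0,"spin":0,"claw":0.3}]}}

```text
time: 12.2
tool_pos: [514.1, -134.8, 257.3]
tcp_rot: [180.0, 0.0, 159.1]
force: [-0.4, -0.2, 0.3]
grip_width: 0.699
grip_force: 0.0
```

```bash
python3 - <<'E'
from meas import *
boom(0.66)
B=bot.grab_frame("side");cv2.imwrite("pics/s7.png",B["color"][:,:,::-1])
E
```

```text
t 12.2 boom [(np.float64(0.6669), np.float64(129.2), 74), (np.float64(1.4444), np.float64(141.1), 89)]
```

View pics/s7.png

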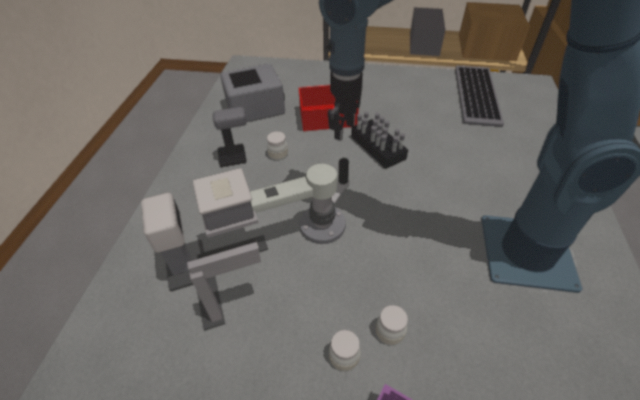

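The picture shows the lever free at (344,170), the box at (223,198) in front of the reader window, and the cups and rack where they were. I'll wait a little longer, check once more and hand in.

{"method": "jog_arm", "body": {"series": [{"x":0,"y":0,"z":0,"spin":0,"claw":0.3},{"x":0,"y":0,"z":0,"spin":0,"claw":0.3},{"x":0,"y":0,"z":0,"spin":0,"claw":0.3},{"x":0,"y":0,"z":0,"spin":0,"claw":0.3},{"x":0,"y":0,"z":0,"spin":0,"claw":0.3},{"x":0,"y":0,"z":0,"spin":0,"claw":0.3},{"x":0,"y":0,"z":0,"spin":0,"claw":0.3},{"x":0,"y":0,"z":0,"spin":0,"claw":0.3},{"x":0,"y":0,"z":0,"spin":0,"claw":0.3},{"x":0,"y":0,"z":0,"spin":0,"claw":0.3}]}}

```text
time: 13.13
tool_pos: [514.0, -134.7, 257.3]
tcp_rot: [180.0, -0.0, 159.1]
force: [-0.0, 0.6, -1.3]
grip_width: 0.698
grip_force: 0.0
```

{"method": "jog_arm", "body": {"series": [{"x":0,"y":0,"z":0,"spin":0,"claw":0.3},{"x":0,"y":0,"z":0,"spin":0,"claw":0.3},{"x":0,"y":0,"z":0,"spin":0,"claw":0.3},{"x":0,"y":0,"z":0,"spin":0,"claw":0.3},{"x":0,"y":0,"z":0,"spin":0,"claw":0.3},{"x":0,"y":0,"z":0,"spin":0,"claw":0.3},{"x":0,"y":0,"z":0,"spin":0,"claw":0.3},{"x":0,"y":0,"z":0,"spin":0,"claw":0.3},{"x":0,"y":0,"z":0,"spin":0,"claw":0.3},{"x":0,"y":0,"z":0,"spin":0,"claw":0.3}]}}

```text
time: 13.97
tool_pos: [514.1, -134.7, 257.3]
tcp_rot: [180.0, -0.0, 159.1]
force: [-0.5, 0.4, 0.8]
grip_width: 0.7
grip_force: 0.0
```

```bash
python3 - <<'E'
from meas import *
t,o=boom(0.66)
if abs(o[0][0]-.67)<.03: print(bot.hand_in())
E
```

```text
t 13.967 boom [(np.float64(0.6453), np.float64(129.6), 74), (np.float64(1.4447), np.float64(141.1), 88)]
the job is handed in; nothing more can be done
None
```

I handed the job in at about 14 s with the lever released; the verdict was not shown. The box stood in front of the window, with the boom last measured at 0.645 rad against an estimated target of about 0.68 rad (tolerance 0.1 rad), drifting at about 0.01 rad/s.

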